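Power up the pantry stock screen and hold it upright on its kickstand

TASK

Get the pantry's stock screen going: first drop the orange battery fully home into the black pocket of the grey dock, then swing the green locking lever shut across it. Then flip the red kickstand leg over centre so that it drops all the way down behind the screen, and finally raise the screen by its bar until it stands upright and keep holding it there with the fingers, for it tips forward when let go: finish while holding it. Leave the jar, the tea tin and the can where they stand.

Things in the scene. Friction and masses are not known exactly. Their poses are not given: they have to be found in the camera images.
- dock: Grey base plate, 16 mm thick, fixed to the counter, placed and turned a little differently each time. Origin on the counter under the middle of the screen's hinge; dock x points to the screen's back (away from the robot), y left, z up. Plate x -100 to +115, y -215 to +150 mm. Pocket at x -60, y -165; screen hinge at x 0; kickstand leg at y +130.
- pocket (a point): Centre of the floor of the battery pocket, 16 mm above the counter. The pocket is an open black box, inner 68 mm along dock x by 48 mm along dock y, 26 mm deep (rim 42 mm above the counter), walls 6 mm. Axes as the dock's.
- battery: Orange block, black band near its foot, white patch on top, 60 x 40 x 55 mm (x, y, z), about 0.18 kg, standing upright on the counter at any yaw. Origin: centre of its underside. It goes upright into the pocket, long side along dock x (either way round), and stands 29 mm out of it when home (top 71 mm above the counter).
- lock_lever (a joint): Green lever, rad. 0 = shut, lying across the pocket, pointing to dock -x from its pivot; grows to 1.8 as it opens; at 1.57 it points to dock -y. Starts at 1.35 to 1.7, stays where left (about 0.5 N at the peg). Arm 14 mm wide, 8 thick, underside 74 mm above the counter: passes 3 mm over a battery that is fully home, strikes one that is not.
- lock_peg (a point): Middle of the lever's upright round green peg, 12 mm diameter, from 82 to 116 mm above the counter (this point is 99 mm up), 80 mm from the pivot.
- lock_pivot (a point): The lever's upright pivot axis, behind the pocket (52 mm from the pocket's centre along dock +x), 78 mm above the counter.
- screen (a joint): Tilt of the screen about its hinge (along dock y), rad. 0 = upright; negative leans forward to the robot, positive back. Starts on its forward stop at about -0.52 and falls back there if let go. With the leg down, the foot meets the dock at about +0.03 and props it against tipping back; without, it would fall back to +0.5.
- screen_hinge (a point): Middle of the screen's hinge axis, 30 mm above the counter. Axes: those of the screen (z up along the screen, x to its back).
- screen_bar (a point): Middle of the round steel carrying bar over the screen, 14 mm diameter, along dock y, free for 90 mm between end posts, 33 mm clear above the panel. Upright, it lies 45 mm in front of the hinge and 200 mm above it (230 mm above the counter); at the start about 181 mm above the counter. Panel: black, 180 wide, 140 tall, 14 thick. Screen 0.9 kg; about 4 N at the bar lifts it.
- kickstand (a joint): Angle of the red leg against the screen, rad. 0 = folded, pointing up along the screen; grows as it swings up, back and down; 2.7 = fully down, pointing down and 30 degrees to the back when the screen is upright. Its weight holds it at either end: with the screen leaning as at the start, pushed back past its own upright (about 0.6) it falls fully down by itself. About 1 N at the foot moves it.
- leg_foot (a point): Centre of the leg's black rubber foot, a cylinder 18 mm across and 36 mm long lying along dock y, 130 mm from the leg's pivot. Folded, it is about 232 mm above the counter, left of the screen, and can be pushed to dock +x with closed fingers from the robot's side; its path rises to about 256 mm.
- leg_pivot (a point): The leg's pivot in the hub on the screen's left edge; 130 mm to the left of the screen's middle and 110 mm up the screen from its hinge.
- jar: Amber jar with a wooden lid, 64 mm diameter, 120 mm tall; bystander. Origin: centre of its underside.
- tea_tin: Green tea tin, 65 x 65 x 90 mm; bystander. Origin: centre of its underside.
- can: Food can with a red label, 66 mm diameter, 100 mm tall; bystander. Origin: centre of its underside.

How it is judged:
On the way, in this order (a step that is already met when the one before it is completed fails the run):
1. the battery is fully home in the pocket (horizontal distance between battery and pocket below 0.008 m and z of battery in the frame of pocket below 0.003 m and angle between battery's own z axis and vertical below 0.1 rad and value of joint lock_lever above 0.5 rad), for 0.2 s.
2. the locking lever is swung shut over the battery (value of joint lock_lever below 0.15 rad and z of battery in the frame of pocket below 0.003 m and value of joint kickstand below 1 rad), for 0.2 s.
3. the kickstand has been flipped over centre and is fully down, the screen not yet upright (value of joint kickstand above 2.6 rad and value of joint screen below -0.15 rad), for 0.1 s.
At the end, for the whole second after the job is handed in: The battery stands in the pocket on its floor (within 3 mm in height, 8 mm sideways of the centre, upright), the lever is shut (within 0.15 rad), the leg is fully down (2.6 rad or more), and the screen stands upright within 0.1 rad with the fingers on it (over 0.5 N) through the last second (horizontal distance between battery and pocket below 0.008 m and z of battery in the frame of pocket below 0.003 m and angle between battery's own z axis and vertical below 0.1 rad and value of joint lock_lever below 0.15 rad and value of joint kickstand above 2.6 rad and value of joint screen between -0.1 and 0.1 rad and contact force between the fingers and screen above 0.5 N); the arm keeps its last pose, push and grip.
It fails at once if the jar, the tea tin or the can is shifted by more than 30 mm (distance of any of jar, tea_tin, can from where it was at the start of the episode above 0.03 m).
It also fails if it takes over 72 s, if anything falls off the work surface, if the arm or the gripper's body presses on something with over 40 N, if the wrist force passes 120 N, or if a joint passes its speed limit or range.

ROBOT

A 7-joint arm with a two-finger parallel gripper is mounted at the origin on the work surface. World frame = base frame: x ahead of the robot, y to its left, z up, the work surface at z = 0. Lengths are in m, angles in rad, forces in N, time in s.
With the tool pointing down it reaches from about 0.425 to 0.925 m from the base axis. Payload 6.8 kg.
Tool frame: the origin (TCP) lies at the very end of the fingers, on their centre line; the grasp point (between the pads) lies 19 mm behind it; z points along the fingers, y is the line along which they close (so a half turn about z gives the same grasp; the last joint's range is limited). The gripper opens to 85 mm and grips with 20 to 120 N. Pads are 22 mm wide; open, the fingers measure 114 mm over their backs; the gripper's body (76 mm by 85 mm) begins 54 mm behind the grasp point. The pads swing forward as they close: fully open they stand 13 mm farther back than shut.
Start: joints at [1.167, 0.477, 0.022, 1.555, -0.011, 1.109, -0.083], TCP at [0.197, -0.646, 0.231] pointing down, gripper open.
Joint ranges: [-2.96, 2.96], [-0.34, 2.1], [-1.41, 1.46], [0.24, 2.44], [-1.37, 4.51], [0.17, 1.92], [-2.96, 2.96]. Speed limits (rad/s): [2.39, 2.39, 3.14, 3.14, 3.14, 3.14, 3.14].

INTERFACE

Orientations are given as a 3x3 rotation matrix whose columns are the frame's x, y, z axes.
In Python, from cell import sense, read_camera, camera_model, sign_off, search_frame, cut_out gives the robot as it stands. The module is installed in compiled form; this text tells all that it offers.
- The arm moves only by the tool play_rows, never from a script. Its argument "plan" is a list of rows, each a list of 6 numbers: the shift along the tool's x, y, z in units of 40 mm (1.0 is 40 mm), then the turn, a rotation vector about the tool's x, y, z in units of 6 degrees (1.0 is 6 degrees). A call has 1 to 12 rows; each row shifts and turns the commanded pose from where the row before left it, along the tool's axes as they then stand; what a row does not reach is not made up. A row lasts 1/12 s, in which the tool goes at most 41.7 mm and 7.16 degrees, less where a joint would pass 70% of its speed; a pose out of reach is approached as far as the arm can. A call is refused whole if a number of a shift passes 1 or a number of a turn 1, either way. A call with a gripper value outside its range is refused whole. "grip" is the finger opening in mm, from 0 to 85.4, set as the call begins (left out, the last holds). The fingers move at their own pace and stop on an object; the grip force is fixed at half the most. Time passes only in rows, so rows that do not move let the fingers close. It gives the time, the measured TCP pose, the force, the opening and the grip force at its end, in the units of the state.
- sense(): the state, without advancing time (a new reading comes with each control period).
- read_camera(name): name is "side" or "top"; returns the picture (400x640x3 uint8, red, green, blue); there is no depth.
- camera_model(name): a dict with "mtx" (3x3 intrinsics, pixels), "pose" (4x4, takes a point from camera to world coordinates). Camera axes: x right, y up, looking along -z (the intrinsics and any distortion apply to the point x, -y, -z); pixel columns grow to the right and rows downward; lengths in m; the calibration is good to about 2 mm. A picture is of the moment at which its call begins. camera_model takes no time and is no camera call.
- sign_off(): hands the job in; it is judged then, once.
Trained networks look in the newest picture that a camera, given by its name, has taken for a name from the list of things; names that differ only in an ending like _2 or _b are one class to them, and where a whole thing is asked for, a point or a joint stands for the part that bears it (a point fixed in the world has none). Each returns a list of dicts, best first, with "conf" (0 to 1); they miss things now and then, are a little off and sometimes report something else, mostly with a low value. They report only what shows in the picture. A call takes as long as a camera call.
- search_frame(camera, name): "location" ([x, y, z] in m, in world coordinates, good to about 4 mm: the middle of the surface that is visible of it).
- cut_out(camera, name): "region" (400x640 bool, what is visible of it).
The state is a dict: "t": time; "q": joint angles; "qvel": joint speeds; "tau": joint torques, N m; "eef_pos": TCP position; "eef_rot": TCP orientation; "contact_force": force on the tool from outside, world axes, zero at the start; "ft_torque": the same for the moment, N m; "opening": opening from 0.0 (shut) to 1.0 (fully open); "grip_force": force on a finger pad.
Only numpy, scipy, OpenCV 4.12 (cv2) and the standard library are available. Lean on these libraries where they do the work, as an engineer would, in place of code of your own. Each camera call takes 0.05 s, during which the arm holds its last target. There are 200 camera calls.

## Working session

There is one attempt and no reset: what is moved stays moved. The work goes in short steps, Python scripts to look and compute and a tool call to move; the robot and the scene stay as the last step left them, time stands still between calls to the robot, and variables do not carry over. Pictures are saved under pics/ and viewed, at most 13 in all, crops included, and the job is handed in when it is done.

Besides the shell and the picture viewer there is one more tool, called as a command line: name --pt "numbers of a row" for each row, then --argument value for the rest. play_rows: Moves the arm, as the interface text tells. Its arguments: {"type":"object","properties":{"plan":{"type":"array"},"grip":{"type":"number"}},"required":["plan"]}

```bash
mkdir -p pics; python3 - <<'E'
from cell import *
import cv2,numpy as np
s=sense();print(s['t'],s['eef_pos'],s['eef_rot'],s['q'])
for c in("side","top"):
    im=read_camera(c);cv2.imwrite(f"pics/{c}0.png",im[:,:,::-1]);m=camera_model(c);print(c,m)
    for n in["dock","battery","lock_lever","lock_peg","lock_pivot","pocket","screen_bar","leg_foot","leg_pivot","screen_hinge","jar","tea_tin","can"]:
        try:print(n,[(np.round(d['location'],3).tolist(),round(d['conf'],2)) for d in search_frame(c,n)[:2]])
        except Exception as e:print(n,e)
print(sense()['t'])
E
```

```text
0.0 [ 0.19658212 -0.64511567  0.23030907] [[ 9.56559049e-01  2.91537848e-01 -6.85689332e-04]
 [ 2.91538614e-01 -9.56557507e-01  1.72406505e-03]
 [-1.53271064e-04 -1.84907494e-03 -9.99998279e-01]] [ 1.1668766   0.477819    0.02234653  1.55646118 -0.01148727  1.10929622
 -0.08310608]
side {'mtx': array([[401.34809706,   0.        , 322.60773205],
       [  0.        , 401.34809706, 204.89862853],
       [  0.        ,   0.        ,   1.        ]]), 'pose': array([[-0.81054352, -0.40068052,  0.42717014,  1.00791258],
       [ 0.5856662 , -0.5497953 ,  0.59558394,  0.78268665],
       [-0.00378275,  0.73292582,  0.68029805,  1.01108602],
       [ 0.        ,  0.        ,  0.        ,  1.        ]])}
dock [([0.594, 0.054, 0.016], 0.7)]
battery [([0.596, -0.373, 0.039], 0.71)]
lock_lever []
lock_peg [([0.585, -0.169, 0.082], 0.44)]
lock_pivot [([0.583, -0.169, 0.083], 0.5), ([0.593, 0.051, 0.017], 0.18)]
pocket [([0.589, 0.051, 0.017], 0.74), ([0.527, 0.18, 0.189], 0.38)]
screen_bar [([0.531, 0.064, 0.113], 0.81)]
leg_foot [([0.53, 0.175, 0.192], 0.74)]
leg_pivot [([0.529, 0.178, 0.188], 0
[... 570 characters left out ...]
 ,  0.        ,  0.        ,  1.        ]])}
dock [([0.603, 0.015, 0.018], 0.61), ([0.333, 0.394, 0.097], 0.51)]
battery [([0.533, 0.056, 0.112], 0.33)]
lock_lever [([0.579, -0.166, 0.077], 0.68), ([0.51, 0.178, 0.213], 0.57)]
lock_peg [([0.581, -0.164, 0.076], 0.46)]
lock_pivot [([0.578, -0.168, 0.078], 0.7)]
pocket [([0.597, 0.013, 0.011], 0.66), ([0.509, 0.174, 0.215], 0.26)]
screen_bar [([0.533, 0.058, 0.109], 0.79)]
leg_foot [([0.509, 0.173, 0.213], 0.66)]
leg_pivot [([0.512, 0.171, 0.216], 0.72)]
screen_hinge []
jar [([0.457, -0.348, 0.121], 0.93), ([0.533, 0.059, 0.114], 0.5)]
tea_tin [([0.528, 0.409, 0.09], 0.88), ([0.589, -0.38, 0.058], 0.29)]
can [([0.333, 0.393, 0.097], 0.94)]
1.4
```

View pics/top0.png

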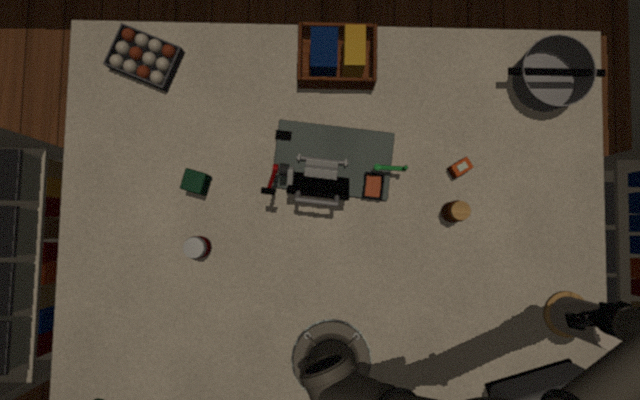

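View pics/side0.png

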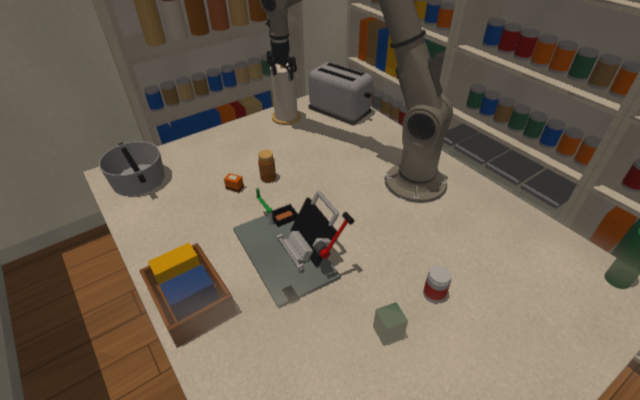

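Top view: the plate spans about (278,120)–(395,200), with the pocket at (373,186), the lever at (375–406,168), the battery at (460,167) and the leg at (270,185). Side view: the battery is at (233,181), the pocket at (284,215), and the red leg runs (325,252)–(348,217). I'll zoom in on both.

```bash
python3 - <<'E'
import cv2,numpy as np
a=cv2.imread("pics/top0.png")[110:220,255:415];b=cv2.imread("pics/side0.png")[175:305,220:380]
a=cv2.resize(a,None,fx=5,fy=5,interpolation=cv2.INTER_CUBIC);b=cv2.resize(b,None,fx=4.5,fy=4.5,interpolation=cv2.INTER_CUBIC)
cv2.imwrite("pics/a.png",cv2.convertScaleAbs(a,alpha=1.8));cv2.imwrite("pics/b.png",cv2.convertScaleAbs(b,alpha=1.6))
E
```

```text
(no output)
```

View pics/a.png

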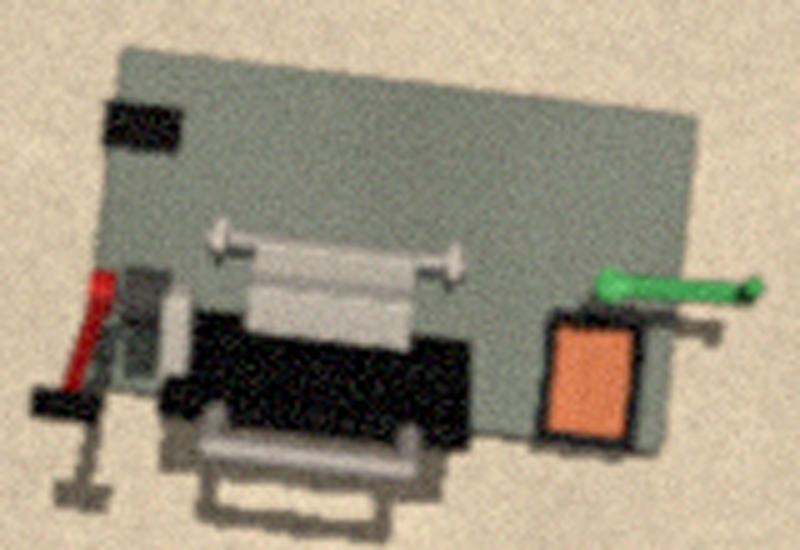

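View pics/b.png

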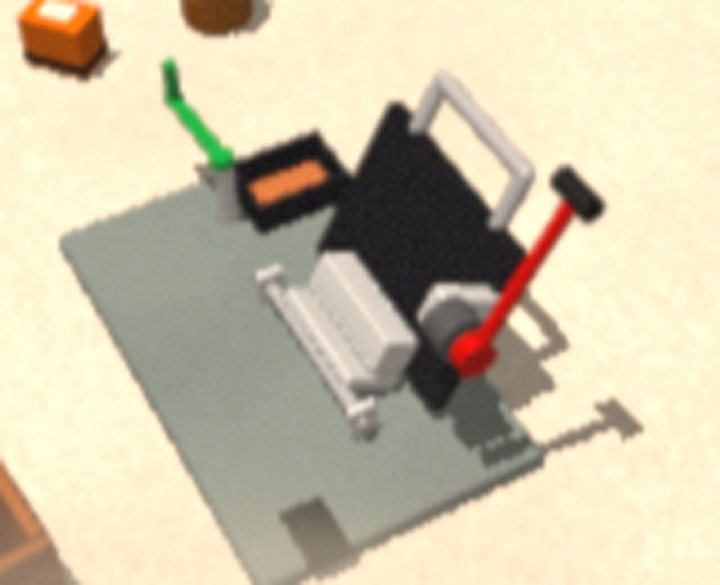

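The zooms show the plate corners, pocket floor (orange), lever pivot and peg, bar ends and foot, so I'll fit the dock to them. First, the battery up close.

```bash
cat > fit.py <<'E'
import numpy as np,cv2
from cell import camera_model
from scipy.optimize import least_squares
M={c:camera_model(c) for c in("top","side")}
def proj(c,P):
    m=M[c];q=(np.atleast_2d(P)-m['pose'][:3,3])@m['pose'][:3,:3]
    q=q*[1,-1,-1];uv=q@m['mtx'].T;return uv[:,:2]/uv[:,2:]
def a(u,v):return np.array([255+(u+.5)/5-.5,110+(v+.5)/5-.5])
def b(u,v):return np.array([220+(u+.5)/4.5-.5,175+(v+.5)/4.5-.5])
def Rz(t):return np.array([[np.cos(t),-np.sin(t),0],[np.sin(t),np.cos(t),0],[0,0,1]])
def scr(s,x,y,z):return [x*np.cos(s)+z*np.sin(s),y,.03-x*np.sin(s)+z*np.cos(s)]
def pts(p):
    s,l=p[3],p[4]
    pv=np.array([-.008,-.165,.082]);peg=np.array([pv[0]-.08*np.cos(l),pv[1]-.08*np.sin(l),.116])
    return dict(bl=[.115,.15,.016],br=[.115,-.215,.016],fr=[-.1,-.215,.016],fl=[-.1,.15,.016],pocket=[-.06,-.165,.016],
     pc1=[-.026,-.189,.016],pc2=[-.026,-.141,.016],pc3=[-.094,-.189,.016],pc4=[-.094,-.141,.016],
     rc1=[-.1,-.195,.042],rc3=[-.02,-.195,.042],rc4=[-.02,-.135,.042],rc2=[-.1,-.135,.042],
     pivot=pv,peg=peg,bar1=scr(s,-.045,.048,.2),bar2=scr(s,-.045,-.048,.2),bar=scr(s,-.045,0,.2),
     foot=scr(s,p[5],.13+p[6],.11+np.sqrt(.13**2-p[5]**2)))
OBS=[("top",'bl',a(122,47)),("top",'br',a(697,115)),("top",'fr',a(660,455)),
("top",'pocket',a(594,380)),("top",'pivot',a(608,285)),("top",'peg',a(753,288)),("top",'bar1',a(207,447)),("top",'bar2',a(415,468)),("top",'foot',a(65,403)),
("side",'br',b(65,240)),("side",'fl',b(540,458)),("side",'pivot',b(223,158)),("side",'peg',b(169,63)),("side",'bar1',b(525,172)),("side",'bar2',b(440,78)),("side",'foot',b(578,193)),("side",'rc1',b(318,133)),("side",'rc2',b(350,180))]
def W(p,P):return Rz(p[2])@np.array(P)+[p[0],p[1],0]
def res(p):
    d=pts(p);return np.concatenate([proj(c,W(p,d[n]))[0]-o for c,n,o in OBS])
def dock():
    r=least_squares(res,[.6,.02,-.1,-.52,1.5,0,0],loss='soft_l1');return r
E
python3 - <<'E'
from fit import *
r=dock();p=r.x;print(np.round(p,4));d=pts(p)
for (c,n,o),e in zip(OBS,res(p).reshape(-1,2)):print(c,n,np.round(e,2))
for n in['pocket','pivot','peg','bar','foot']:print(n,np.round(W(p,d[n]),4))
A=cv2.imread("pics/top0.png")[150:185,440:480];B=cv2.imread("pics/side0.png")[168:198,215:253]
A=cv2.resize(A,(400,350),interpolation=cv2.INTER_CUBIC);B=cv2.resize(B,(380,300),interpolation=cv2.INTER_CUBIC)
C=np.zeros((350,800,3),np.uint8);C[:350,:400]=A;C[:300,410:790]=B
cv2.imwrite("pics/c.png",cv2.convertScaleAbs(C,alpha=1.6))
E
```

```text
[ 0.6087  0.0411 -0.1052 -0.5177  1.6164 -0.0128 -0.0021]
top bl [-0.96 -0.83]
top br [ 0.04 -0.02]
top fr [-0.4   0.18]
top pocket [-1.75  0.39]
top pivot [-0.21 -0.  ]
top peg [-0.4 -0. ]
top bar1 [ 1.64 -0.13]
top bar2 [-5.27 -0.02]
top foot [-0.41  0.48]
side br [-2.38 -1.52]
side fl [ 0.73 -1.03]
side pivot [-0.68 -0.85]
side peg [-0.17 -0.4 ]
side bar1 [-1.58 -0.7 ]
side bar2 [1.48 1.79]
side foot [-0.75 -0.02]
side rc1 [-0.55 -1.03]
side rc2 [ 0.03 -1.35]
pocket [ 0.5317 -0.1167  0.016 ]
pivot [ 0.5834 -0.1221  0.082 ]
peg [ 0.5787 -0.202   0.116 ]
bar [0.4714 0.0556 0.1815]
foot [0.4933 0.1819 0.2317]fit.py:19: RuntimeWarning: invalid value encountered in sqrt
  foot=scr(s,p[5],.13+p[6],.11+np.sqrt(.13**2-p[5]**2)))
```

View pics/c.png

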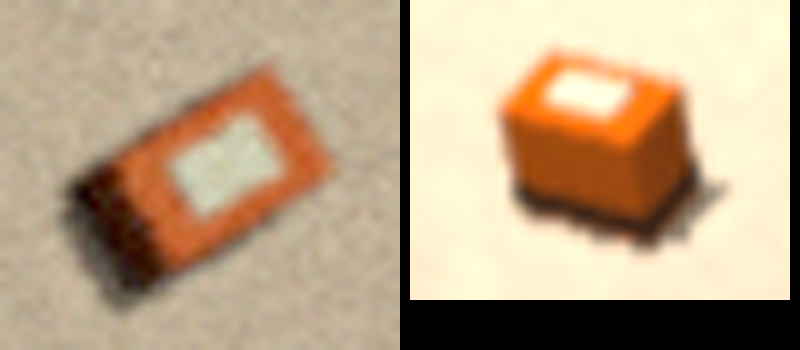

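Left (top view): the battery's top face has corners at about (270,65), (333,170), (165,275) and (120,160), with a dark front end face. Right (side view): the top face runs (550,50)–(685,85)–(630,140)–(505,110). I'll fit box silhouettes for the battery and pocket in each view.

```bash
sed -i "s/\.048,\.2)/.0575,.2)/g" fit.py; sed -i "s/sqrt(.13\*\*2-p\[5\]\*\*2)/sqrt(abs(.13**2-p[5]**2))/" fit.py; cat > box.py <<'E'
from fit import *
from scipy.optimize import minimize
S=8
def ren(c,p,sx,sy,z0,z1,roi):
    x0,y0,x1,y1=roi
    C=np.array([[i*sx/2,j*sy/2,k] for i in(-1,1) for j in(-1,1) for k in(z0,z1)])@Rz(p[2]).T+[p[0],p[1],0]
    uv=(proj(c,C)+.5-[x0,y0])*S-.5
    h=cv2.convexHull(uv.astype(np.float32))[:,0]
    m=np.zeros(((y1-y0)*S,(x1-x0)*S),np.float32);cv2.fillConvexPoly(m,np.round(h*16).astype(np.int32),1,shift=4)
    return cv2.resize(m,(x1-x0,y1-y0),interpolation=cv2.INTER_AREA)
def obs(c,im,roi,fill=True):
    x0,y0,x1,y1=roi;k=im[y0:y1,x0:x1].astype(np.float32)
    return k
def fitbox(views,p0,sx,sy,z0,z1,yaw=True):
    def f(q):
        p=[p0[0]+q[0]/1000,p0[1]+q[1]/1000,p0[2]+(q[2]/50 if yaw else 0)]
        return sum(((cv2.GaussianBlur(ren(c,p,sx,sy,z0,z1,r),(0,0),.7)-cv2.GaussianBlur(m,(0,0),.7))**2).sum() for c,r,m in views)
    s=minimize(f,[0,0,0] if yaw else [0,0],method='Nelder-Mead',options=dict(initial_simplex=[[0,0,0],[8,0,0],[0,8,0],[0,0,5]] if yaw else [[0,0],[8,0],[0,8]]))
    q=s.x;return p0[0]+q[0]/1000,p0[1]+q[1]/1000,p0[2]+(q[2]/50 if yaw else 0),s.fun
def mask(c,im,roi,bright):
    x0,y0,x1,y1=roi;h=cv2.cvtColor(im[y0:y1,x0:x1],cv2.COLOR_BGR2HSV)
    m=((h[...,2]<bright)|((h[...,1]>140)&((h[...,0]<18)))).astype(np.uint8)
    cs,_=cv2.findContours(m,cv2.RETR_EXTERNAL,cv2.CHAIN_APPROX_NONE);k=max(cs,key=cv2.contourArea)
    o=np.zeros_like(m);cv2.drawContours(o,[k],-1,1,-1);return o.astype(np.float32)
E
python3 - <<'E'
from box import *
r=dock();p=r.x;print(np.round(p,4));d=pts(p)
for (c,n,o),e in zip(OBS,r.fun.reshape(-1,2) if 0 else res(p).reshape(-1,2)):print(c,n,np.round(e,2),end=';')
for n in['pocket','pivot','peg','bar','foot']:print(n,np.round(W(p,d[n]),4))
T=cv2.imread("pics/top0.png");Sd=cv2.imread("pics/side0.png")
rt=(440,150,480,185);rs=(215,168,253,198)
mt=mask("top",T,rt,60);ms=mask("side",Sd,rs,70)
for y0 in(.6,):
  for v in([("top",rt,mt)],[("side",rs,ms)],[("top",rt,mt),("side",rs,ms)]):
    print("batt",np.round(fitbox(v,[.59,-.38,y0],.06,.04,0,.055),4))
pt=(355,165,393,207)
m=mask("top",T,pt,40);print(m.sum())
pk=W(p,d['pocket'])
print("pocket top",np.round(fitbox([("top",pt,m)],[pk[0],pk[1],p[2]],.08,.06,.016,.042),4))
ps=(262,198,300,228);m2=mask("side",Sd,ps,40);print(m2.sum())
print("pocket side",np.round(fitbox([("side",ps,m2)],[pk[0],pk[1],p[2]],.08,.06,.016,.042,False),4))
out=np.hstack([cv2.resize(x,(300,300),interpolation=0) for x in(mt,ms)]);out2=np.hstack([cv2.resize(x,(300,300),interpolation=0) for x in(m,m2)])
cv2.imwrite("pics/m.png",np.vstack([out,out2])*255)
E
```

```text
[ 6.0800e-01  4.0300e-02 -1.0080e-01 -5.1420e-01  1.6099e+00 -1.2300e-02
 -5.0000e-04]
top bl [-0.9  -0.41];top br [ 0.16 -0.11];top fr [0.03 0.12];top pocket [-1.39  0.4 ];top pivot [ 0.09 -0.  ];top peg [-0.1   0.05];top bar1 [-1.29 -0.39];top bar2 [-1.3   0.39];top foot [-0.51  0.47];side br [-2.51 -1.55];side fl [ 0.87 -1.49];side pivot [-0.83 -0.99];side peg [-0.26 -0.55];side bar1 [-0.08  0.77];side bar2 [-0.28 -0.3 ];side foot [-0.69 -0.18];side rc1 [-0.78 -1.22];side rc2 [-0.14 -1.58];pocket [ 0.5317 -0.1178  0.016 ]
pivot [ 0.5835 -0.123   0.082 ]
peg [ 0.5785 -0.2029  0.116 ]
bar [0.4712 0.0542 0.182 ]
foot [0.4933 0.182  0.2324]
batt [ 0.5919 -0.3844 -1.015   5.9031]
batt [ 0.5925 -0.3809  0.6277 78.9356]
batt [ 0.5916 -0.3844 -1.0355 54.0625]
568.0
pocket top [ 0.5327 -0.1187 -0.1005 22.2506]
415.0
pocket side [ 0.5304 -0.1106 -0.1008 69.1455][ WARN:0@0.545] global loadsave.cpp:1063 imwrite_ Unsupported depth image for selected encoder is fallbacked to CV_8U.
```

View pics/m.png

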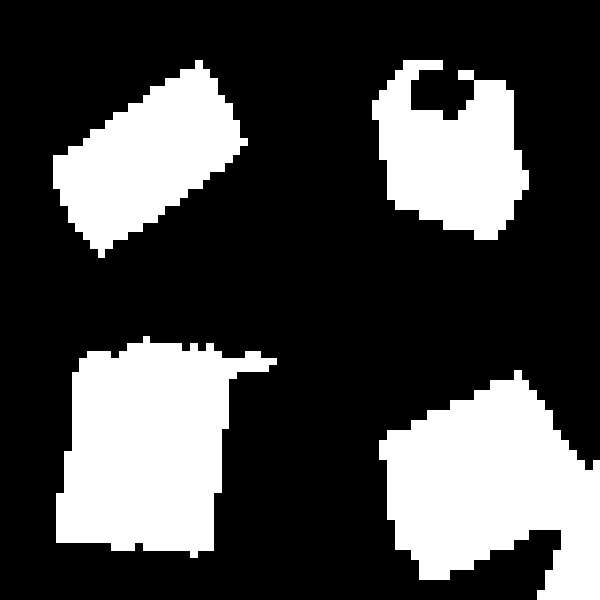

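```bash
python3 - <<'E'
from box import *
p=dock().x;d=pts(p)
T=cv2.imread("pics/top0.png");Sd=cv2.imread("pics/side0.png")
rt=(440,150,480,185);rs=(215,168,253,198)
cl=lambda m,n:cv2.morphologyEx(m,cv2.MORPH_CLOSE,np.ones((n,n)));op=lambda m:cv2.morphologyEx(m,cv2.MORPH_OPEN,np.ones((5,5)))
for b1,b2 in((50,60),(70,85)):
  mt=mask("top",T,rt,b1);ms=cl(mask("side",Sd,rs,b2),7)
  for v in([("top",rt,mt)],[("side",rs,ms)],[("top",rt,mt),("side",rs,ms)]):
    print("batt",np.round(fitbox(v,[.59,-.38,-1.0],.06,.04,0,.055),4))
pk=W(p,d['pocket']);pt=(355,167,386,207);ps=(262,198,291,228)
for b in(35,45):
  m=op(mask("top",T,pt,b));m2=op(mask("side",Sd,ps,b))
  vt=("top",pt,m);vs=("side",ps,m2)
  for v in([vt],[vs],[vt,vs]):print("pocket",np.round(fitbox(v,[pk[0],pk[1],p[2]],.08,.06,.016,.042,len(v)<3 and v[0] is vt),4))
E
```

```text
batt [ 0.5921 -0.3849 -1.0202  7.7685]
batt [ 0.5916 -0.3847 -1.2872 22.5277]
batt [ 0.5919 -0.3851 -1.0376 33.6278]
batt [ 0.591  -0.3838 -1.0172  6.5623]
batt [ 0.5923 -0.3813 -1.2068 15.5909]
batt [ 0.5911 -0.3835 -1.0196 25.6506]
pocket [ 0.5329 -0.1186 -0.0783 16.437 ]
pocket [ 0.526  -0.1116 -0.1008 24.2092]
pocket [ 0.5316 -0.1175 -0.1126 65.5789]
pocket [ 0.5329 -0.1185 -0.076  16.0471]
pocket [ 0.5274 -0.1119 -0.1008 16.0613]
pocket [ 0.5318 -0.1176 -0.1022 53.2435]
```

```bash
cat > plan.py <<'E'
import sys,numpy as np
from cell import sense
from scipy.spatial.transform import Rotation as R
x,y,z,a=map(float,sys.argv[1:5]);N=int(sys.argv[5]);tilt=float(sys.argv[6]) if len(sys.argv)>6 else 0
s=sense();p=np.array(s['eef_pos']);Q=np.array(s['eef_rot'])
a=np.radians(a);ty=np.array([np.cos(a),np.sin(a),0]);tz=np.array([0,0,-1.]);tx=np.cross(ty,tz)
G=np.c_[tx,ty,tz]@R.from_euler('y',tilt,degrees=True).as_matrix()
rv=R.from_matrix(Q.T@G).as_rotvec();T=np.array([x,y,z])
rows=[]
for i in range(N):
    d=(T-p)/(N-i);r=np.round(np.r_[Q.T@d/.04,(R.from_matrix(Q.T@G).as_rotvec()/(N-i))/np.radians(6)],2)
    p=p+Q@r[:3]*.04;Q=Q@R.from_rotvec(r[3:]*np.radians(6)).as_matrix();rows.append((r+0.).tolist())
for i in range(0,N,12):print(str(rows[i:i+12]).replace(' ',''))
print('t',s['t'],'pos',np.round(s['eef_pos'],4),'F',np.round(s['contact_force'],1),'op',s['opening'])
E
python3 plan.py .592 -.3845 .16 -148.4 15
```

```text
[[0.76,-0.22,0.12,0.0,0.0,0.84],[0.73,-0.29,0.12,0.0,0.0,0.84],[0.71,-0.35,0.12,0.0,0.0,0.84],[0.67,-0.41,0.12,0.0,0.0,0.84],[0.63,-0.47,0.12,0.0,0.0,0.84],[0.59,-0.53,0.12,0.0,0.0,0.84],[0.54,-0.58,0.12,0.0,0.0,0.84],[0.49,-0.62,0.12,0.0,0.0,0.83],[0.43,-0.66,0.12,0.0,0.0,0.84],[0.37,-0.7,0.12,0.0,0.0,0.83],[0.31,-0.73,0.12,0.0,0.0,0.84],[0.25,-0.75,0.12,0.0,0.0,0.83]]
[[0.18,-0.77,0.11,0.0,0.0,0.84],[0.11,-0.78,0.12,0.0,0.0,0.83],[0.05,-0.79,0.11,0.0,0.0,0.84]]
t 1.4 pos [ 0.1968 -0.6457  0.2313] F [0.3 0.2 0.7] op 1.0035659732204676
```

play_rows --pt "0.76 -0.22 0.12 0 0 0.84" --pt "0.73 -0.29 0.12 0 0 0.84" --pt "0.71 -0.35 0.12 0 0 0.84" --pt "0.67 -0.41 0.12 0 0 0.84" --pt "0.63 -0.47 0.12 0 0 0.84" --pt "0.59 -0.53 0.12 0 0 0.84" --pt "0.54 -0.58 0.12 0 0 0.84" --pt "0.49 -0.62 0.12 0 0 0.83" --pt "0.43 -0.66 0.12 0 0 0.84" --pt "0.37 -0.7 0.12 0 0 0.83" --pt "0.31 -0.73 0.12 0 0 0.84" --pt "0.25 -0.75 0.12 0 0 0.83" --grip 70

```text
t: 2.4
eef_pos: [0.5143, -0.4356, 0.1736]
eef_rot: [[0.724, -0.69, 0.0], [-0.69, -0.724, -0.0], [0.0, -0.0, -1.0]]
contact_force: [0.3, -1.6, -0.5]
opening: 0.817
grip_force: 0.0
```

play_rows --pt "0.18 -0.77 0.11 0 0 0.84" --pt "0.11 -0.78 0.12 0 0 0.83" --pt "0.05 -0.79 0.11 0 0 0.84" --pt "0 0 0 0 0 0" --pt "0 0 0 0 0 0"

```text
t: 2.82
eef_pos: [0.5946, -0.3814, 0.1593]
eef_rot: [[0.528, -0.849, -0.0], [-0.849, -0.528, 0.001], [-0.001, -0.001, -1.0]]
contact_force: [-1.6, -0.7, 0.1]
opening: 0.821
grip_force: 0.0
```

```bash
python3 plan.py .592 -.3845 .03 -148.4 6
```

```text
[[0.01,0.02,0.54,0.0,0.0,0.01],[0.01,0.02,0.54,0.0,0.0,0.01],[0.0,0.01,0.54,0.0,0.0,0.01],[0.01,0.02,0.54,0.0,0.0,0.01],[0.0,0.01,0.54,0.0,0.01,0.01],[0.0,0.02,0.53,-0.01,0.0,0.0]]
t 2.8167 pos [ 0.5946 -0.3814  0.1593] F [-1.6 -0.7  0.1] op 0.8208517026609319
```

play_rows --pt "0 0.02 0.54 0 0 0.01" --pt "0 0.02 0.54 0 0 0.01" --pt "0 0.01 0.54 0 0 0.01" --pt "0 0.02 0.54 0 0 0.01" --pt "0 0.01 0.54 0 0 0.01" --pt "0 0.02 0.53 0 0 0" --pt "0 0 0 0 0 0"

```text
t: 3.4
eef_pos: [0.5846, -0.3864, 0.0267]
eef_rot: [[0.518, -0.855, -0.007], [-0.855, -0.518, 0.003], [-0.006, 0.004, -1.0]]
contact_force: [-1.0, 0.3, -0.2]
opening: 0.821
grip_force: 0.0
```

play_rows --pt "0 0 0 0 0 0" --pt "0 0 0 0 0 0" --pt "0 0 0 0 0 0" --pt "0 0 0 0 0 0" --pt "0 0 0 0 0 0" --grip 30

```text
t: 3.82
eef_pos: [0.59, -0.3877, 0.0332]
eef_rot: [[0.519, -0.855, 0.003], [-0.855, -0.519, -0.002], [0.003, -0.002, -1.0]]
contact_force: [0.5, -0.5, 6.4]
opening: 0.453
grip_force: 62.3
```

```bash
python3 plan.py .592 -.3845 .15 -148.4 5;python3 - <<'E'
from cell import *
import cv2
cv2.imwrite("pics/top1.png",read_camera("top")[:,:,::-1]);cv2.imwrite("pics/side1.png",read_camera("side")[:,:,::-1])
E
```

```text
[[-0.01,-0.02,-0.58,0.0,-0.01,-0.01],[-0.01,-0.02,-0.58,0.0,-0.01,-0.01],[-0.01,-0.02,-0.59,0.0,0.0,-0.01],[0.0,-0.01,-0.58,-0.01,-0.01,-0.01],[-0.01,-0.02,-0.59,0.0,0.0,-0.01]]
t 3.8167 pos [ 0.59   -0.3877  0.0332] F [ 0.5 -0.5  6.4] op 0.45272135314907497
```

play_rows --pt "0 0 -0.7 0 0 0" --pt "0 0 -0.7 0 0 0" --pt "0 0 -0.7 0 0 0" --pt "0 0 -0.7 0 0 0" --pt "0 0 -0.7 0 0 0" --pt "0 0 -0.3 0 0 0" --pt "0 0 0 0 0 0"

```text
t: 4.5
eef_pos: [0.5904, -0.3878, 0.1869]
eef_rot: [[0.519, -0.855, 0.006], [-0.855, -0.519, -0.003], [0.006, -0.003, -1.0]]
contact_force: [0.2, 0.4, -0.2]
opening: 0.454
grip_force: 61.4
```

```bash
python3 plan.py .5318 -.118 .18 -95.8 11
```

```text
[[-0.59,-0.2,0.01,0.0,-0.01,-0.8],[-0.57,-0.25,0.01,0.0,-0.01,-0.8],[-0.55,-0.3,0.01,0.0,-0.01,-0.8],[-0.52,-0.35,0.02,0.0,0.0,-0.8],[-0.49,-0.39,0.02,0.0,-0.01,-0.8],[-0.46,-0.43,0.02,0.0,0.0,-0.8],[-0.42,-0.47,0.01,0.0,-0.01,-0.8],[-0.38,-0.5,0.02,0.0,0.0,-0.8],[-0.34,-0.53,0.01,0.0,-0.01,-0.81],[-0.3,-0.56,0.02,0.0,0.0,-0.8],[-0.25,-0.57,0.01,-0.01,-0.01,-0.81]]
t 4.5 pos [ 0.5904 -0.3878  0.1869] F [ 0.2  0.4 -0.2] op 0.45376499791658415
```

play_rows --pt "-0.59 -0.2 0.01 0 0 -0.8" --pt "-0.57 -0.25 0.01 0 0 -0.8" --pt "-0.55 -0.3 0.01 0 0 -0.8" --pt "-0.52 -0.35 0.02 0 0 -0.8" --pt "-0.49 -0.39 0.02 0 0 -0.8" --pt "-0.46 -0.43 0.02 0 0 -0.8" --pt "-0.42 -0.47 0.01 0 0 -0.8" --pt "-0.38 -0.5 0.02 0 0 -0.8" --pt "-0.34 -0.53 0.01 0 0 -0.81" --pt "-0.3 -0.56 0.02 0 0 -0.8" --pt "-0.25 -0.57 0.01 0 0 -0.81" --pt "0 0 0 0 0 0"

```text
t: 5.5
eef_pos: [0.5279, -0.1107, 0.1743]
eef_rot: [[0.996, -0.09, -0.004], [-0.09, -0.996, 0.004], [-0.005, -0.003, -1.0]]
contact_force: [-0.6, 0.3, -1.1]
opening: 0.458
grip_force: 61.3
```

play_rows --pt "0 0 0.4 0 0 0" --pt "0 0 0.4 0 0 0" --pt "0 0 0.4 0 0 0" --pt "0 0 0.4 0 0 0" --pt "0 0 0.2 0 0 0" --pt "0 0 0 0 0 0" --pt "0 0 0 0 0 0" --pt "0 0 0 0 0 0"

```text
t: 6.17
eef_pos: [0.5304, -0.117, 0.1049]
eef_rot: [[0.995, -0.101, 0.001], [-0.101, -0.995, -0.0], [0.001, 0.0, -1.0]]
contact_force: [0.1, 0.4, -0.1]
opening: 0.451
grip_force: 61.3
```

```bash
python3 plan.py .5318 -.118 .09 -95.8 2;python3 - <<'E'
from cell import *
import cv2,numpy as np
t=read_camera("top")[:,:,::-1];s=read_camera("side")[:,:,::-1]
cv2.imwrite("pics/top2.png",t);cv2.imwrite("pics/side2.png",s)
A=cv2.resize(t[145:225,340:420],(390,390),interpolation=2);B=cv2.resize(s[160:240,240:320],(400,400),interpolation=2)[:390]
cv2.imwrite("pics/d.png",cv2.convertScaleAbs(np.hstack([A,B]),alpha=1.6))
E
```

```text
[[0.02,0.01,0.19,0.0,0.0,0.0],[0.02,0.01,0.18,0.0,-0.01,0.0]]
t 6.1667 pos [ 0.5304 -0.117   0.1049] F [ 0.1  0.4 -0.1] op 0.45078016092817497
```

View pics/d.png

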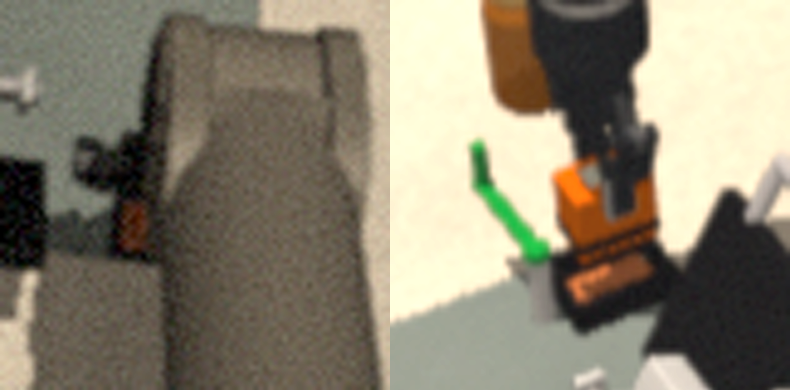

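Right half: the battery is held upright just above the pocket. Its near lower corner is at about (575,262) in the crop and the pocket rim lies below it. I'll check the corners against the projection.

```bash
python3 - <<'E'
from box import *
b=lambda u,v:(np.round([240+(u-390+.5)/5-.5,160+(v+.5)/5-.5],1))
R=Rz(-.1)
for zz in(.068,.072,.076):
  for n,P in dict(near=[.03,.02,0],far=[-.03,.02,0]).items():
    print(zz,n,np.round(proj("side",R@np.array(P)+[.5304,-.117,zz])[0],1))
print("obs near",b(575,262),"far",b(657,232))
for n,P in dict(rimnear=[.04,.03,.042],rimleft=[.04,-.03,.042],rimback=[-.04,-.03,.042],rimright=[-.04,.03,.042],fl_right=[-.034,.024,.016],fl_l=[.034,-.024,.016],fl_r2=[-.034,-.024,.016]).items():
  print(n,np.round(((proj("side",R@np.array(P)+[.5318,-.118,0])[0]-[240,160]+.5)*5-.5)+[390,0]))
E
```

```text
0.068 near [277.6 213. ]
0.068 far [293.4 206.8]
0.072 near [277.5 212.1]
0.072 far [293.4 206. ]
0.076 near [277.4 211.3]
0.076 far [293.3 205.1]
obs near [276.6 212. ] far [293. 206.]
rimnear [574. 308.]
rimleft [537. 256.]
rimback [639. 217.]
rimright [678. 267.]
fl_right [668. 291.]
fl_l [552. 284.]
fl_r2 [638. 251.]
```

play_rows --pt "0 -0.03 0.2 0 0 0" --pt "0 0 0.2 0 0 0" --pt "0 0 0.2 0 0 0" --pt "0 0 0.2 0 0 0" --pt "0 0 0.1 0 0 0" --pt "0 0 0 0 0 0" --pt "0 0 0 0 0 0"

```text
t: 6.85
eef_pos: [0.5299, -0.1157, 0.068]
eef_rot: [[0.995, -0.101, -0.001], [-0.101, -0.995, 0.0], [-0.001, 0.0, -1.0]]
contact_force: [-0.0, -0.1, -1.1]
opening: 0.454
grip_force: 61.3
```

```bash
python3 - <<'E'
from cell import *
import cv2,numpy as np
s=read_camera("side")[:,:,::-1];cv2.imwrite("pics/side3.png",s);st=sense();print(st['eef_pos'],st['contact_force'])
B=cv2.resize(s[180:240,250:310],(600,600),interpolation=2)
cv2.imwrite("pics/e.png",cv2.convertScaleAbs(B,alpha=1.6))
E
```

```text
[ 0.5302615  -0.11575468  0.06843858] [ 0.67856691 -0.49389155 -1.44552177]
```

View pics/e.png

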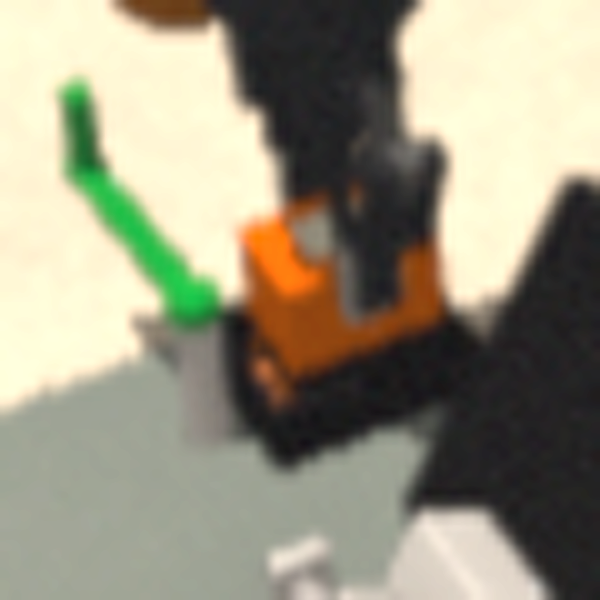

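The battery's foot is already below the rim without force. A thin gap shows at the +x end (about (268,378)), so it's in, and I'll keep lowering.

play_rows --pt "0 0 0.12 0 0 0" --pt "0 0 0.12 0 0 0" --pt "0 0 0.12 0 0 0" --pt "0 0 0.1 0 0 0" --pt "0 0 0 0 0 0" --pt "0 0 0 0 0 0"

```text
t: 7.4
eef_pos: [0.53, -0.1157, 0.0498]
eef_rot: [[0.995, -0.101, -0.0], [-0.101, -0.995, 0.0], [-0.0, -0.0, -1.0]]
contact_force: [0.5, 0.4, -1.2]
opening: 0.453
grip_force: 61.4
```

play_rows --pt "0 0 0.05 0 0 0" --pt "0 0 0.03 0 0 0" --pt "0 0 0 0 0 0"

```text
t: 7.65
eef_pos: [0.5302, -0.1157, 0.0491]
eef_rot: [[0.995, -0.101, 0.0], [-0.101, -0.995, -0.0], [0.0, 0.0, -1.0]]
contact_force: [-8.6, 1.4, 23.8]
opening: 0.45
grip_force: 64.4
```

play_rows --pt "0 0 0 0 0 0" --pt "0 0 0 0 0 0" --pt "0 0 0 0 0 0" --pt "0 0 0 0 0 0" --grip 56

```text
t: 7.98
eef_pos: [0.5302, -0.1157, 0.0467]
eef_rot: [[0.995, -0.101, -0.0], [-0.101, -0.995, 0.0], [-0.0, -0.0, -1.0]]
contact_force: [-0.6, 0.4, 0.4]
opening: 0.657
grip_force: 0.0
```

play_rows --pt "0 0 -0.5 0 0 0" --pt "0 0 -0.7 0 0 0" --pt "0 0 -0.7 0 0 0" --pt "0 0 -0.7 0 0 0" --pt "-0.7 0 -0.3 0 0 0" --pt "-0.7 0 0 0 0 0" --pt "-0.7 0 0 0 0 0" --pt "-0.7 0 0 0 0 0" --pt "0 0 0 0 0 0"

```text
t: 8.73
eef_pos: [0.4128, -0.1043, 0.1619]
eef_rot: [[0.995, -0.102, -0.005], [-0.102, -0.995, 0.0], [-0.005, 0.0, -1.0]]
contact_force: [0.2, 0.8, -0.2]
opening: 0.654
grip_force: 0.0
```

```bash
python3 - <<'E'
from cell import *
import cv2,numpy as np
from box import *
s=read_camera("side")[:,:,::-1];t=read_camera("top")[:,:,::-1];cv2.imwrite("pics/side4.png",s);cv2.imwrite("pics/top4.png",t);st=sense();print(st['t'],st['eef_pos'],st['contact_force'])
B=cv2.resize(s[180:240,250:310],(400,400),interpolation=2);A=cv2.resize(t[150:210,350:410],(400,400),interpolation=2)
cv2.imwrite("pics/f.png",cv2.convertScaleAbs(np.hstack([A,B]),alpha=1.6))
for c,o,(x,y,zoom,off) in(("top",t,(350,150,400/60,0)),("side",s,(250,180,400/60,400))):
  for n,P in dict(A=[.03,.02,.071],B=[.03,-.02,.071],C=[-.03,-.02,.071],D=[-.03,.02,.071]).items():
    print(c,n,np.round((proj(c,Rz(-.1)@np.array(P)+[.5300,-.1157,0])[0]-[x,y]+.5)*zoom-.5+[off,0]))
E
```

```text
8.8333 [ 0.41815758 -0.10446158  0.16298401] [ 0.73416224 -0.35289719  0.82423513]
top A [121. 164.]
top B [209. 174.]
top C [195. 307.]
top D [106. 296.]
side A [588. 219.]
side B [555. 173.]
side C [659. 134.]
side D [694. 179.]
```

View pics/f.png

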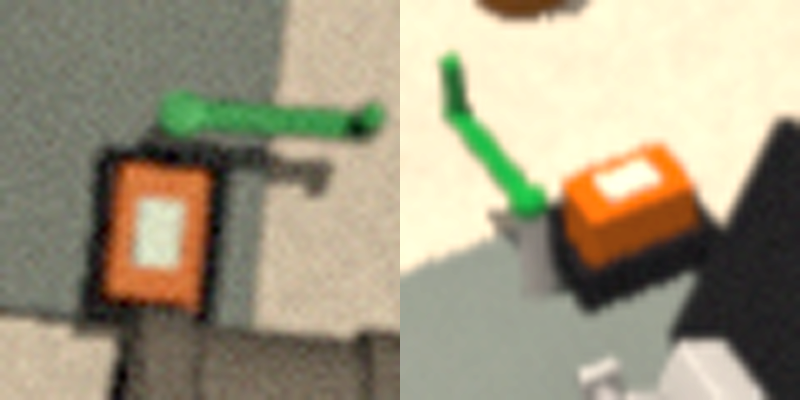

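The battery is home in both views; top-face corners match z≈71 mm within a pixel. Next is the lever: go above the peg with the fingers across its direction of travel.

```bash
python3 plan.py .577 -.201 .16 -3.6 17; python3 -c "
from cell import sense;print(sense()['q'])"
```

```text
[[0.25,0.12,0.0,0.0,0.0,-0.9],[0.23,0.14,0.0,0.0,0.0,-0.9],[0.22,0.16,0.01,0.0,0.0,-0.9],[0.2,0.18,0.0,0.0,0.0,-0.9],[0.19,0.2,0.01,0.0,0.0,-0.91],[0.17,0.22,0.0,0.0,0.0,-0.9],[0.14,0.23,0.01,0.0,0.0,-0.91],[0.12,0.24,0.0,0.0,0.0,-0.9],[0.1,0.26,0.01,0.0,0.0,-0.91],[0.07,0.26,0.0,0.0,0.0,-0.9],[0.05,0.27,0.01,0.0,0.0,-0.91],[0.02,0.27,0.0,0.0,0.0,-0.9]]
[[0.0,0.27,0.01,0.0,0.0,-0.91],[-0.03,0.27,0.0,0.0,0.0,-0.9],[-0.05,0.27,0.01,0.0,0.0,-0.91],[-0.08,0.27,0.0,0.0,0.0,-0.9],[-0.1,0.26,0.01,0.0,0.0,-0.91]]
t 8.8333 pos [ 0.4182 -0.1045  0.163 ] F [ 0.7 -0.4  0.8] op 0.6517246341599031
[ 0.15378759  0.16828213 -0.05947351  2.17866321  0.01412735  0.79472596
 -1.58681122]
```

play_rows --pt "0.25 0.12 0 0 0 -0.9" --pt "0.23 0.14 0 0 0 -0.9" --pt "0.22 0.16 0 0 0 -0.9" --pt "0.2 0.18 0 0 0 -0.9" --pt "0.19 0.2 0 0 0 -0.91" --pt "0.17 0.22 0 0 0 -0.9" --pt "0.14 0.23 0 0 0 -0.91" --pt "0.12 0.24 0 0 0 -0.9" --pt "0.1 0.26 0 0 0 -0.91" --pt "0.07 0.26 0 0 0 -0.9" --pt "0.05 0.27 0 0 0 -0.91" --pt "0.02 0.27 0 0 0 -0.9" --grip 48

```text
t: 9.83
eef_pos: [0.5323, -0.1731, 0.1626]
eef_rot: [[0.507, 0.862, 0.001], [0.862, -0.507, 0.0], [0.001, 0.001, -1.0]]
contact_force: [-0.6, -0.4, -0.8]
opening: 0.557
grip_force: 0.0
```

play_rows --pt "0 0.27 0 0 0 -0.91" --pt "-0.03 0.27 0 0 0 -0.9" --pt "-0.05 0.27 0 0 0 -0.91" --pt "-0.08 0.27 0 0 0 -0.9" --pt "-0.1 0.26 0 0 0 -0.91" --pt "0 0 0 0 0 0" --pt "0 0 0 0 0 0"

```text
t: 10.42
eef_pos: [0.5785, -0.201, 0.1623]
eef_rot: [[0.066, 0.998, 0.0], [0.998, -0.066, 0.001], [0.001, -0.0, -1.0]]
contact_force: [-0.7, -0.7, 0.3]
opening: 0.566
grip_force: 0.0
```

```bash
python3 plan.py .577 -.201 .095 -3.6 4
```

```text
[[0.0,-0.01,0.42,0.0,0.0,-0.01],[0.0,-0.01,0.42,0.0,0.0,-0.01],[0.0,-0.01,0.42,0.0,0.0,0.0],[0.0,-0.01,0.42,0.0,-0.01,-0.01]]
t 10.4167 pos [ 0.5785 -0.201   0.1623] F [-0.7 -0.7  0.3] op 0.565969624539482
```

play_rows --pt "0 -0.01 0.42 0 0 0" --pt "0 -0.01 0.42 0 0 0" --pt "0 -0.01 0.42 0 0 0" --pt "0 -0.01 0.42 0 0 0" --pt "0 0 0 0 0 0"

```text
t: 10.83
eef_pos: [0.5735, -0.1997, 0.0924]
eef_rot: [[0.064, 0.998, -0.006], [0.998, -0.064, 0.002], [0.001, -0.006, -1.0]]
contact_force: [-0.2, -0.0, -0.3]
opening: 0.561
grip_force: 0.0
```

play_rows --pt "0 0 0 0 0 0" --pt "0 0 0 0 0 0" --pt "0 0 0 0 0 0" --pt "0 0 0 0 0 0" --grip 22

```text
t: 11.17
eef_pos: [0.5769, -0.2008, 0.0969]
eef_rot: [[0.063, 0.998, 0.002], [0.998, -0.063, -0.001], [-0.0, 0.002, -1.0]]
contact_force: [1.0, -0.2, -0.1]
opening: 0.256
grip_force: 0.0
```

```bash
cat > arc.py <<'E'
import numpy as np
from cell import sense
from scipy.spatial.transform import Rotation as R
s=sense();p=np.array(s['eef_pos']);Q=np.array(s['eef_rot']);c=np.array([.582,-.121]);N=22
r0=np.linalg.norm(p[:2]-c);a0=np.arctan2(*(p[:2]-c)[::-1]);a1=-np.pi-.10-.10+.0
a1=a1  # 0.1 past shut
print('r',r0,'a0',a0,'F',s['contact_force'],s['opening'],p)
rows=[]
for i in range(1,N+1):
    a=a0+(a1-a0)*i/N;r=r0+(.08-r0)*min(1,i/6)
    T=np.array([c[0]+r*np.cos(a),c[1]+r*np.sin(a),.094])
    th=a+np.pi/2;ty=np.array([np.cos(th),np.sin(th),0]);tz=np.array([0,0,-1.]);G=np.c_[np.cross(ty,tz),ty,tz]
    w=np.round(np.r_[Q.T@(T-p)/.04,R.from_matrix(Q.T@G).as_rotvec()/np.radians(6)],2)+0.
    p=p+Q@w[:3]*.04;Q=Q@R.from_rotvec(w[3:]*np.radians(6)).as_matrix();rows.append(w.tolist())
print(str(rows[:12]).replace(' ',''));print(str(rows[12:]).replace(' ',''));print(p)
E
python3 arc.py
```

```text
r 0.07997408991199602 a0 -1.634340901217269 F [ 1.0414801  -0.17094388 -0.12738946] 0.2564236937931527 [ 0.5769215  -0.20081268  0.09692508]
[[0.01,-0.16,0.07,0.02,0.0,0.75],[0.0,-0.15,0.0,0.0,0.0,0.74],[0.01,-0.16,0.0,0.0,0.0,0.74],[0.0,-0.15,0.0,0.0,0.0,0.74],[0.01,-0.16,0.0,0.0,0.0,0.74],[0.01,-0.15,0.0,0.0,0.0,0.74],[0.0,-0.16,0.0,0.0,0.0,0.74],[0.01,-0.15,0.0,0.0,0.0,0.75],[0.01,-0.16,0.0,0.0,0.0,0.74],[0.0,-0.15,0.0,0.0,0.0,0.74],[0.01,-0.16,0.0,0.0,0.0,0.74],[0.0,-0.15,0.0,0.0,0.0,0.74]]
[[0.01,-0.16,0.0,0.0,0.0,0.74],[0.01,-0.15,0.0,0.0,0.0,0.74],[0.0,-0.16,0.0,0.0,0.0,0.74],[0.01,-0.15,0.0,0.0,0.0,0.74],[0.0,-0.16,0.0,0.0,0.0,0.74],[0.01,-0.15,0.0,0.0,0.0,0.75],[0.01,-0.16,0.0,0.0,0.0,0.74],[0.0,-0.15,0.0,0.0,0.0,0.74],[0.01,-0.16,0.0,0.0,0.0,0.74],[0.01,-0.15,0.0,0.0,0.0,0.74]]
[ 0.50377452 -0.10517409  0.09408793]
```

play_rows --pt "0.01 -0.16 0.07 0 0 0.75" --pt "0 -0.15 0 0 0 0.74" --pt "0.01 -0.16 0 0 0 0.74" --pt "0 -0.15 0 0 0 0.74" --pt "0.01 -0.16 0 0 0 0.74" --pt "0.01 -0.15 0 0 0 0.74" --pt "0 -0.16 0 0 0 0.74" --pt "0.01 -0.15 0 0 0 0.75" --pt "0.01 -0.16 0 0 0 0.74" --pt "0 -0.15 0 0 0 0.74" --pt "0.01 -0.16 0 0 0 0.74" --pt "0 -0.15 0 0 0 0.74"

```text
t: 12.17
eef_pos: [0.5147, -0.1645, 0.0939]
eef_rot: [[0.841, 0.541, 0.002], [0.541, -0.841, -0.0], [0.002, 0.002, -1.0]]
contact_force: [1.0, -0.5, -0.0]
opening: 0.256
grip_force: 0.3
```

play_rows --pt "0.01 -0.16 0 0 0 0.74" --pt "0.01 -0.15 0 0 0 0.74" --pt "0 -0.16 0 0 0 0.74" --pt "0.01 -0.15 0 0 0 0.74" --pt "0 -0.16 0 0 0 0.74" --pt "0.01 -0.15 0 0 0 0.75" --pt "0.01 -0.16 0 0 0 0.74" --pt "0 -0.15 0 0 0 0.74" --pt "0.01 -0.16 0 0 0 0.74" --pt "0.01 -0.15 0 0 0 0.74" --pt "0 0 0 0 0 0" --pt "0 0 0 0 0 0"

```text
t: 13.17
eef_pos: [0.5034, -0.1105, 0.0939]
eef_rot: [[0.979, -0.203, 0.003], [-0.203, -0.979, -0.006], [0.004, 0.005, -1.0]]
contact_force: [0.4, -14.6, -2.2]
opening: 0.261
grip_force: 7.1
```

```bash
python3 - <<'E'
from cell import *
import cv2,numpy as np
s=read_camera("side")[:,:,::-1];cv2.imwrite("pics/side5.png",s);st=sense();print(st['t'],st['eef_pos'],st['contact_force'])
from box import *
# green centroid
h=cv2.cvtColor(s,cv2.COLOR_BGR2HSV)[180:240,250:310];m=((abs(h[...,0].astype(int)-65)<15)&(h[...,1]>120)).astype(np.uint8);v,u=np.nonzero(m);print("green",len(u),u.min()+250,u.max()+250,v.min()+180,v.max()+180)
for l in(0,.2,.5):
  P=np.array([-.008-.08*np.cos(l),-.165-.08*np.sin(l),.116]);print(l,proj("side",Rz(-.1)@P+[.6063,.0423,0]),)
print(proj("side",[.582,-.121,.082]))
E
```

```text
13.2167 [ 0.50343169 -0.11051322  0.09389009] [ -0.02629606 -14.63928307  -2.00572873]
green 65 267 289 202 211
0 [[289.69679441 193.3570097 ]]
0.2 [[287.18095343 190.86066325]]
0.5 [[282.12695362 187.9586751 ]]
[[269.02686717 208.89176292]]
```

The lever sits on its shut stop with a 15 N push. Back off, lift, and go in front of the leg's foot with closed fingers.

play_rows --pt "0 0.1 0 0 0 0" --pt "0 0 0 0 0 0" --pt "0 0 -0.4 0 0 0" --pt "0 0 -0.8 0 0 0" --pt "0 0 -0.8 0 0 0" --pt "0 0 -0.8 0 0 0" --pt "0 0 -0.8 0 0 0" --pt "0 0 -0.8 0 0 0" --pt "0 0 -0.6 0 0 0" --pt "0 0 0 0 0 0"

```text
t: 14.05
eef_pos: [0.505, -0.1086, 0.2989]
eef_rot: [[0.98, -0.197, 0.01], [-0.198, -0.98, 0.0], [0.01, -0.002, -1.0]]
contact_force: [0.3, -0.0, 0.0]
opening: 0.256
grip_force: 0.0
```

```bash
python3 plan.py .440 .1895 .29 -95.8 10; python3 - <<'E'
from cell import *
import cv2,numpy as np
for c in("top","side"):
  s=read_camera(c)[:,:,::-1];cv2.imwrite(f"pics/{c}6.png",s)
  h=cv2.cvtColor(s,cv2.COLOR_BGR2HSV)[140:240,240:420];m=((abs(h[...,0].astype(int)-65)<15)&(h[...,1]>120));v,u=np.nonzero(m);print(c,"green",len(u),u.min()+240,u.max()+240,v.min()+140,v.max()+140)
E
```

```text
[[-0.31,-0.7,0.02,0.0,-0.01,-0.09],[-0.3,-0.7,0.02,0.0,-0.01,-0.09],[-0.29,-0.7,0.02,0.0,-0.01,-0.09],[-0.29,-0.71,0.02,0.0,-0.01,-0.09],[-0.28,-0.71,0.02,0.0,-0.01,-0.1],[-0.27,-0.71,0.02,0.0,-0.01,-0.09],[-0.27,-0.72,0.02,0.0,-0.01,-0.1],[-0.26,-0.72,0.03,-0.01,-0.01,-0.09],[-0.25,-0.72,0.02,0.0,-0.01,-0.1],[-0.24,-0.72,0.03,-0.01,-0.01,-0.09]]
t 14.05 pos [ 0.505  -0.1086  0.2989] F [ 0.3 -0.   0. ] op 0.2559387583162186
top green 105 265 376 166 198
side green 80 267 291 194 211
```

play_rows --pt "-0.31 -0.7 0.02 0 -0.01 -0.09" --pt "-0.3 -0.7 0.02 0 -0.01 -0.09" --pt "-0.29 -0.7 0.02 0 -0.01 -0.09" --pt "-0.29 -0.71 0.02 0 -0.01 -0.09" --pt "-0.28 -0.71 0.02 0 -0.01 -0.1" --pt "-0.27 -0.71 0.02 0 -0.01 -0.09" --pt "-0.27 -0.72 0.02 0 -0.01 -0.1" --pt "-0.26 -0.72 0.03 0 -0.01 -0.09" --pt "-0.25 -0.72 0.02 0 -0.01 -0.1" --pt "-0.24 -0.72 0.03 0 -0.01 -0.09" --pt "0 0 0 0 0 0" --grip 0

```text
t: 15.07
eef_pos: [0.4342, 0.1956, 0.2831]
eef_rot: [[0.996, -0.093, -0.014], [-0.092, -0.996, 0.003], [-0.014, -0.002, -1.0]]
contact_force: [-0.4, -0.4, -0.9]
opening: 0.002
grip_force: 0.0
```

play_rows --pt "0 0 0.6 0 0 0" --pt "0 0 0.6 0 0 0" --pt "0 0 0.6 0 0 0" --pt "0 0 0.1 0 0 0" --pt "0 0 0 0 0 0" --pt "0 0 0 0 0 0"

```text
t: 15.57
eef_pos: [0.4364, 0.1894, 0.2088]
eef_rot: [[0.995, -0.102, -0.011], [-0.102, -0.995, 0.001], [-0.011, -0.0, -1.0]]
contact_force: [-0.1, -0.2, 0.0]
opening: 0.001
grip_force: 0.0
```

```bash
python3 plan.py .609 .173 .215 -95.8 12;python3 - <<'E'
from cell import *
import cv2,numpy as np
t=read_camera("top")[:,:,::-1];s=read_camera("side")[:,:,::-1]
A=cv2.resize(t[140:220,250:330],(400,400),interpolation=2);B=cv2.resize(s[200:280,290:370],(400,400),interpolation=2)
cv2.imwrite("pics/g.png",cv2.convertScaleAbs(np.hstack([A,B]),alpha=1.6))
E
```

```text
[[0.36,0.0,-0.02,0.0,0.01,0.0],[0.36,0.0,-0.02,0.0,0.01,0.0],[0.36,0.0,-0.02,0.0,0.01,0.0],[0.36,0.0,-0.01,0.0,0.01,0.0],[0.36,0.0,-0.01,0.0,0.01,0.0],[0.36,0.0,-0.02,0.0,0.01,0.0],[0.36,-0.01,-0.01,0.0,0.01,0.0],[0.36,0.0,-0.01,0.0,0.01,0.0],[0.36,-0.01,-0.02,0.0,0.01,0.0],[0.36,0.0,-0.01,0.0,0.01,0.0],[0.37,-0.01,-0.01,0.0,0.0,0.0],[0.36,0.0,-0.02,0.0,0.01,-0.01]]
t 15.5667 pos [0.4364 0.1894 0.2088] F [-0.1 -0.2  0. ] op 0.0007559415655507363
```

View pics/g.png

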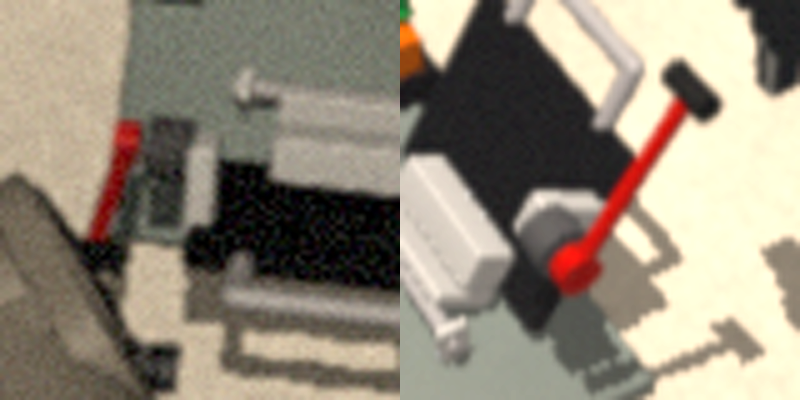

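The closed fingers (crop (780,70), right half) are in front of the foot (690,90). Now I push to dock +x.

play_rows --pt "0.36 0 -0.02 0 0.01 0" --pt "0.36 0 -0.02 0 0.01 0" --pt "0.36 0 -0.02 0 0.01 0" --pt "0.36 0 -0.01 0 0.01 0" --pt "0.36 0 -0.01 0 0.01 0" --pt "0.36 0 -0.02 0 0.01 0" --pt "0.36 0 -0.01 0 0.01 0" --pt "0.36 0 -0.01 0 0.01 0" --pt "0.36 0 -0.02 0 0.01 0" --pt "0.36 0 -0.01 0 0.01 0" --pt "0.37 0 -0.01 0 0 0" --pt "0.36 0 -0.02 0 0.01 0"

```text
t: 16.67
eef_pos: [0.6102, 0.1717, 0.2165]
eef_rot: [[0.995, -0.102, 0.003], [-0.102, -0.995, 0.001], [0.003, -0.001, -1.0]]
contact_force: [-0.1, 0.1, 0.1]
opening: -0.005
grip_force: 0.0
```

play_rows --pt "0 0 0 0 0 0" --pt "0 0 0 0 0 0" --pt "0 0 0 0 0 0" --pt "0 0 -0.6 0 0 0" --pt "-0.5 0 -0.8 0 0 0" --pt "-0.8 0 -0.6 0 0 0" --pt "-0.8 0 0 0 0 0" --pt "-0.8 0 0 0 0 0" --pt "-0.8 0 0 0 0 0" --pt "0 0 0 0 0 0"

```text
t: 17.5
eef_pos: [0.4552, 0.188, 0.2952]
eef_rot: [[0.995, -0.097, -0.001], [-0.097, -0.995, 0.0], [-0.001, -0.0, -1.0]]
contact_force: [-0.9, -0.3, -0.7]
opening: 0.002
grip_force: 0.0
```

```bash
python3 - <<'E'
from cell import *
import cv2,numpy as np
t=read_camera("top")[:,:,::-1];s=read_camera("side")[:,:,::-1];cv2.imwrite("pics/top7.png",t);cv2.imwrite("pics/side7.png",s)
from fit import *
for c,im in(("top",t),("side",s)):
  h=cv2.cvtColor(im,cv2.COLOR_BGR2HSV)[140:290,250:370];m=((h[...,0]<5)|(h[...,0]>174))&(h[...,1]>170)&(h[...,2]>60);v,u=np.nonzero(m);print(c,len(u),u.min()+250,u.max()+250,v.min()+140,v.max()+140)
  W2=lambda P:Rz(-.1)@np.array(P)+[.6063,.0423,0]
  for k in(0,.6,1.5,2.7):
    sc=-.514;pv=np.array(scr(sc,0,.13,.11));a=sc+k;print(k,np.round(proj(c,W2(pv))[0]),np.round(proj(c,W2(pv+.13*np.array([np.sin(a),0,np.cos(a)])))[0]))
E
```

```text
top 119 273 282 140 172
0 [274. 169.] [266. 187.]
0.6 [274. 169.] [269. 158.]
1.5 [274. 169.] [276. 126.]
2.7 [274. 169.] [280. 138.]
side 207 292 329 248 281
0 [325. 253.] [345. 217.]
0.6 [325. 253.] [322. 223.]
1.5 [325. 253.] [290. 251.]
2.7 [325. 253.] [294. 284.]
```

The leg lies fully down; its red pixels match the 2.7 rad projection in both views. Next is the bar.

```bash
python3 plan.py .4695 .056 .25 -5.8 17
```

```text
[[0.03,0.19,0.07,0.0,0.0,-0.88],[0.02,0.19,0.07,0.0,0.0,-0.88],[0.0,0.19,0.07,0.0,0.0,-0.88],[-0.02,0.19,0.07,0.0,0.0,-0.88],[-0.04,0.19,0.07,0.0,0.0,-0.88],[-0.06,0.19,0.07,0.0,0.0,-0.88],[-0.07,0.18,0.07,0.0,0.0,-0.88],[-0.09,0.17,0.06,0.0,0.0,-0.88],[-0.1,0.16,0.07,0.0,0.0,-0.88],[-0.12,0.15,0.06,0.0,0.0,-0.88],[-0.13,0.14,0.07,0.0,0.0,-0.88],[-0.15,0.13,0.06,0.0,0.0,-0.88]]
[[-0.16,0.12,0.07,0.0,0.0,-0.89],[-0.17,0.1,0.06,0.01,0.0,-0.88],[-0.17,0.08,0.07,0.0,0.0,-0.89],[-0.18,0.07,0.06,0.01,-0.01,-0.88],[-0.19,0.05,0.07,0.0,0.0,-0.89]]
t 17.6 pos [0.4602 0.1871 0.2956] F [0.6 0.3 0.3] op 0.00044765254693692114
```

play_rows --pt "0.03 0.19 0.07 0 0 -0.88" --pt "0.02 0.19 0.07 0 0 -0.88" --pt "0 0.19 0.07 0 0 -0.88" --pt "-0.02 0.19 0.07 0 0 -0.88" --pt "-0.04 0.19 0.07 0 0 -0.88" --pt "-0.06 0.19 0.07 0 0 -0.88" --pt "-0.07 0.18 0.07 0 0 -0.88" --pt "-0.09 0.17 0.06 0 0 -0.88" --pt "-0.1 0.16 0.07 0 0 -0.88" --pt "-0.12 0.15 0.06 0 0 -0.88" --pt "-0.13 0.14 0.07 0 0 -0.88" --pt "-0.15 0.13 0.06 0 0 -0.88" --grip 42

```text
t: 18.6
eef_pos: [0.4686, 0.0937, 0.2623]
eef_rot: [[0.534, 0.845, 0.001], [0.845, -0.534, 0.0], [0.001, 0.001, -1.0]]
contact_force: [0.1, -0.0, -0.2]
opening: 0.492
grip_force: 0.0
```

play_rows --pt "-0.16 0.12 0.07 0 0 -0.89" --pt "-0.17 0.1 0.06 0 0 -0.88" --pt "-0.17 0.08 0.07 0 0 -0.89" --pt "-0.18 0.07 0.06 0 0 -0.88" --pt "-0.19 0.05 0.07 0 0 -0.89" --pt "0 0 0 0 0 0" --pt "0 0 0 0 0 0"

```text
t: 19.18
eef_pos: [0.4709, 0.055, 0.2492]
eef_rot: [[0.107, 0.994, 0.001], [0.994, -0.107, 0.0], [0.001, 0.001, -1.0]]
contact_force: [-0.4, 0.1, -0.3]
opening: 0.489
grip_force: 0.0
```

```bash
python3 plan.py .4695 .056 .164 -5.8 5
```

```text
[[0.0,-0.01,0.43,0.0,0.0,-0.01],[0.0,-0.01,0.42,0.0,0.0,-0.01],[0.01,-0.01,0.43,0.0,0.0,-0.01],[0.0,0.0,0.42,0.0,0.0,-0.02],[0.01,-0.01,0.43,0.01,-0.01,-0.01]]
t 19.1833 pos [0.4709 0.055  0.2492] F [-0.4  0.1 -0.3] op 0.48875741536982553
```

play_rows --pt "0 -0.01 0.43 0 0 0" --pt "0 -0.01 0.42 0 0 0" --pt "0 -0.01 0.43 0 0 0" --pt "0 0 0.42 0 0 0" --pt "0 0 0.43 0 0 0" --pt "0 0 0 0 0 0"

```text
t: 19.68
eef_pos: [0.4677, 0.0559, 0.1615]
eef_rot: [[0.105, 0.994, -0.004], [0.994, -0.105, -0.0], [-0.001, -0.003, -1.0]]
contact_force: [-0.2, -0.5, -0.6]
opening: 0.492
grip_force: 0.0
```

play_rows --pt "0 0 0 0 0 0" --pt "0 0 0 0 0 0" --pt "0 0 0 0 0 0" --pt "0 0 0 0 0 0" --pt "0 0 0 0 0 0" --pt "0 0 0 0 0 0" --grip 4

```text
t: 20.18
eef_pos: [0.4707, 0.0561, 0.1653]
eef_rot: [[0.103, 0.995, 0.004], [0.995, -0.103, 0.001], [0.002, 0.004, -1.0]]
contact_force: [2.1, 1.4, 5.7]
opening: 0.142
grip_force: 58.9
```

```bash
cat > lift.py <<'E'
import numpy as np
from cell import sense
from fit import scr,Rz
s=sense();p0=np.array(s['eef_pos']);Q=np.array(s['eef_rot'])
D=np.array([.6063,.0423,0]);d0=Rz(.1)@(p0-D);print('dock tcp',d0,s['opening'],s['grip_force'],s['contact_force'],p0)
b0=np.array(scr(-.516,-.045,0,.2));print('bar0',b0)
p=p0.copy();rows=[]
N=14
for i in range(1,N+1):
    f=i/N
    b=np.array(scr(-.516*(1-f),-.045,0,.2));T=D+Rz(-.1)@(b+(d0-b0)*[1-f,1-f,1])
    w=np.round(Q.T@(T-p)/.04,2)+0.;p=p+Q@w*.04;rows.append(w.tolist()+[0,0,0])
print(str(rows).replace(' ',''));print(p)
E
python3 lift.py
```

```text
dock tcp [-0.13633261  0.00019449  0.16528455] 0.14213571954890386 58.886128664016724 [2.09964958 1.44868249 5.72254645] [0.47066791 0.05610407 0.16528455]
bar0 [-0.13782197  0.          0.18175673]
[[0.0,0.14,-0.12,0,0,0],[0.0,0.14,-0.12,0,0,0],[0.0,0.15,-0.12,0,0,0],[0.0,0.16,-0.1,0,0,0],[0.0,0.15,-0.1,0,0,0],[0.0,0.16,-0.1,0,0,0],[0.0,0.17,-0.09,0,0,0],[0.0,0.16,-0.08,0,0,0],[0.0,0.17,-0.08,0,0,0],[0.0,0.18,-0.07,0,0,0],[0.0,0.17,-0.06,0,0,0],[0.0,0.18,-0.06,0,0,0],[0.0,0.18,-0.05,0,0,0],[0.01,0.18,-0.05,0,0,0]]
[0.56160543 0.04698495 0.21367804]
```

play_rows --pt "0 0.14 -0.12 0 0 0" --pt "0 0.14 -0.12 0 0 0" --pt "0 0.15 -0.12 0 0 0" --pt "0 0.16 -0.1 0 0 0" --pt "0 0.15 -0.1 0 0 0" --pt "0 0.16 -0.1 0 0 0" --pt "0 0.17 -0.09 0 0 0" --pt "0 0.16 -0.08 0 0 0" --pt "0 0.17 -0.08 0 0 0" --pt "0 0.18 -0.07 0 0 0" --pt "0 0.17 -0.06 0 0 0"

```text
t: 21.1
eef_pos: [0.5377, 0.0493, 0.2073]
eef_rot: [[0.102, 0.995, -0.002], [0.995, -0.102, 0.001], [0.001, -0.003, -1.0]]
contact_force: [2.3, 4.6, -12.0]
opening: 0.14
grip_force: 59.8
```

play_rows --pt "0 0.18 -0.06 0 0 0" --pt "0 0.18 -0.05 0 0 0" --pt "0 0.18 -0.05 0 0 0" --pt "0 0 0 0 0 0" --pt "0 0 0 0 0 0" --pt "0 0 0 0 0 0"

```text
t: 21.6
eef_pos: [0.5602, 0.047, 0.2133]
eef_rot: [[0.102, 0.995, 0.001], [0.995, -0.102, 0.001], [0.001, 0.0, -1.0]]
contact_force: [-3.7, 4.4, 6.0]
opening: 0.146
grip_force: 63.3
```

```bash
python3 lift.py | head -1; python3 - <<'E'
from cell import *
import cv2,numpy as np
t=read_camera("top")[:,:,::-1];s=read_camera("side")[:,:,::-1];cv2.imwrite("pics/top8.png",t);cv2.imwrite("pics/side8.png",s)
B=cv2.resize(s[160:290,240:370],(585,585),interpolation=2);cv2.imwrite("pics/h.png",cv2.convertScaleAbs(B,alpha=1.6))
from fit import *
for k in(-.1,0,.03):
  W2=lambda P:Rz(-.1)@np.array(P)+[.6063,.0423,0]
  f=lambda P:np.round((proj("side",W2(P))[0]-[240,160]+.5)*4.5-.5)
  print(k,'barend',f(scr(k,-.045,.0575,.2)),f(scr(k,-.045,-.0575,.2)),'pivot',f(scr(k,0,.13,.11)),'panel top',f(scr(k,.007,.09,.16)),'foot',f(np.array(scr(k,0,.13,.11))+.13*np.array([np.sin(k+2.7),0,np.cos(k+2.7)])))
E
```

```text
dock tcp [-4.63769323e-02  9.80466873e-05  2.13307247e-01] 0.14562898407454306 63.312320709228516 [-3.69786457  4.39041885  6.03826282] [0.56016455 0.04702752 0.21330725]
-0.1 barend [341. 236.] [257. 133.] pivot [325. 434.] panel top [289. 339.] foot [239. 584.]
0 barend [313. 240.] [230. 136.] pivot [310. 440.] panel top [266. 349.] foot [240. 589.]
0.03 barend [305. 242.] [222. 138.] pivot [305. 442.] panel top [260. 352.] foot [241. 590.]
```

View pics/h.png

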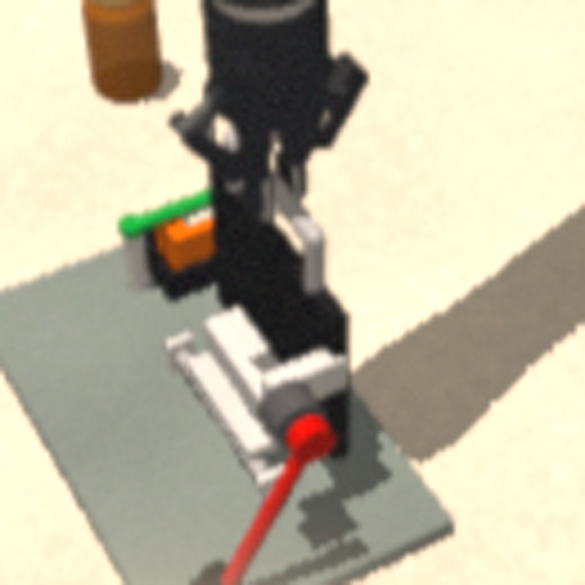

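The picture shows the bar end at (313,240) and the leg hub at (311,437), which matches a tilt of 0. The leg points down to the back, the lever lies across the battery, and the fingers grip the bar at about 60 N.

```bash
python3 -c "
from cell import *
print(sign_off())"
```

```text
the job is handed in; nothing more can be done
None
```

I handed the job in at about 22 s with the battery seated, the lever shut, the kickstand leg down and the screen held upright by its bar; the sign-off returned no verdict, so I don't know the score.

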